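# Lift a sunken vial with the see-saw lever and rack it

## Task

Press the vial lifter's red tab down until you feel the lever land on its rubber stop, lean on it there for about a second with roughly 1 kg of push (more than 8 N, never over 18 N), and let go: the lever's other end has now raised the orange-capped vial out of the block. Take the vial and lower it gently to the bottom of the rack's empty hole, letting go only once it stands there. Leave everything else where it is.

Things in the scene. Friction and masses are not known exactly. Their poses are not given: they have to be found in the camera images.
- lifter: Vial lifter, fixed on the table: grey base plate 260 x 70 x 8 mm, a steel pivot at its middle, at one end an aluminium block 64 x 64 mm in plan, its flat top 88 mm above the table, with a vertical round well 28.5 mm wide open at the top. Origin: on the table below the pivot; x runs along the base towards the block (well at x = +90 mm), z up. The red tab is at the other end.
- lever: The steel see-saw lever, 190 mm long. Origin: on its pivot, 36 mm above the table; x along it towards the vial's end. At the start the tab end is up by about 0.2 rad and the far end is down in a slot under the vial; pressing the tab tips the far end up and lifts the vial. Stiff: about 3 N on the tab moves it; it stays where it is left. On its stop the tab end is down by 0.1 to 0.24 rad.
- pivot (a point): The lever's pivot, fixed. A springy black rubber stop stands under the lever 80 mm from here, on the tab's side. Its height differs on every lifter by up to 10 mm and is not reported: it must be felt. Once the lever touches it, the push needed on the tab rises from 3 N by about 3 N per mm of tab travel.
- tab (a point): Red press tab on the raised end of the lever, 34 mm along the lever x 44 mm across, 6 mm thick. This point: centre of its top face. It is 100 mm from the pivot, 65 to 68 mm above the table at the start, 22 to 36 mm when down on the stop. Push straight down on its centre with closed fingertips.
- vial: The task vial: amber glass with an orange cap, a plain cylinder 27 mm across, 60 mm tall (cap: top 15 mm), 30 to 60 g. Origin: centre of its underside, z up through the cap. At the start it stands in the lifter's well, its top 2 mm below the block's top face; with the lever down on its stop it stands 24 to 36 mm proud of the block.
- rack: White plastic rack fixed on the table, 70 x 160 mm, 32 mm tall, with three round holes 30 mm wide (2.5 mm chamfer) and 22 mm deep in a row along its y axis (at y = -50, 0, +50 mm), z up. Origin: centre of its underside. Two holes hold blue-capped vials, one is empty. Neighbours stand only 23 mm apart, so keep the fingers across the row (either side along x), not along it.
- slot: Green dot on the floor of the rack's one empty hole. Origin: centre of the hole's floor, 10 mm above the table; the hole's mouth is 22 mm above it. x and y as the rack's.
- spare_a: Clear vial with blue cap standing in the rack, 27 mm across, 60 mm tall; origin at the centre of its underside. Stays there.
- spare_b: A second one like spare_a. Stays there.
- beaker: Empty glass beaker, 70 mm across, 90 mm tall; origin at the centre of its foot. Bystander.
- flask: Stoppered conical glass flask, 84 mm across, 130 mm tall; origin at the centre of its foot. Bystander.
- carton: Red carton, 50 x 150 x 40 mm; origin at the centre of its underside. Bystander.
- wash_bottle: White plastic bottle with red cap, 60 mm across, 150 mm tall; origin at the centre of its foot. Bystander.
- spatula: Small lab spatula lying flat, 170 mm long; origin at its middle, on the table. Bystander.
- jar: Amber jar with black cap, 60 mm across, 70 mm tall; origin at the centre of its foot. Bystander.

How it is judged:
On the way, in this order (a step that is already met when the one before it is completed fails the run):
1. the tab is pressed down onto the stop with more than 8 N for half a second (contact force between any of the fingers, the arm and lever above 8 N and z of tab in the frame of lifter below 0.042 m), for 0.5 s.
2. the vial is lifted clear of the block (z of vial in the frame of lifter above 0.09 m), for 0.1 s.
3. the vial reaches the floor of the empty hole still held by the fingers (z of vial in the frame of slot below 0.003 m and horizontal distance between vial and slot below 0.004 m and contact force between the fingers and vial above 0.5 N), for 0.1 s.
At the end, for the whole second after the job is handed in: The orange-capped vial stands in the rack's formerly empty hole, its underside within 3 mm of the floor and 4 mm of the hole's centre, within 7 degrees of upright, at rest and released (z of vial in the frame of slot below 0.003 m and horizontal distance between vial and slot below 0.004 m and angle between vial's own z axis and vertical below 0.12 rad and linear speed of vial below 0.02 m/s); the robot touches nothing.
It fails at once if the robot pushes the lever or its tab harder than 18 N (contact force between any of the fingers, the arm and lever above 18 N).
It fails at once if the vial is pushed against the rack harder than 20 N (contact force between vial and rack above 20 N).
It fails at once if the vial is tipped over (more than 45 degrees) (angle between vial's own z axis and vertical above 0.785 rad).
It fails at once if a vial in the rack is moved by more than 20 mm (distance of any of spare_a, spare_b from where it was at the start of the episode above 0.02 m).
It fails at once if a bystander is moved by more than 30 mm (distance of any of beaker, flask, carton, wash_bottle, spatula, jar from where it was at the start of the episode above 0.03 m).
It also fails if it takes over 69 s, if anything falls off the work surface, if the arm or the gripper's body presses on something with over 40 N, if the wrist force passes 120 N, or if a joint passes its speed limit or range.

## Robot

A 6-joint arm with a two-finger parallel gripper is mounted at the origin on the work surface. World frame = base frame: x ahead of the robot, y to its left, z up, the work surface at z = 0. Lengths are in m, angles in rad, forces in N, time in s.
With the tool pointing down it reaches from about 0.325 to 1 m from the base axis. Payload 5.1 kg.
Tool frame: the origin (TCP) lies midway between the tips of the shut fingers; the grasp point (between the pads) lies 19 mm behind it; z points along the fingers, y is the direction in which the jaws open and shut (so a half turn about z gives the same grasp; the last joint's range is limited). The gripper opens to 85 mm and grips with 20 to 120 N. Pads are 22 mm wide; open, the fingers measure 114 mm over their backs; the gripper's body (76 mm by 85 mm) begins 54 mm behind the grasp point. The pads swing forward as they close: fully open they stand 13 mm farther back than shut.
Start: joints at [1.259, 0.124, 1.65, -0, 1.367, -0.083], TCP at [0.147, 0.633, 0.207] pointing down, gripper open.
Joint ranges: [-2.61, 2.61], [-1.02, 2.33], [0.03, 2.71], [-1.35, 4.49], [0.32, 2.68], [-2.91, 2.91]. Speed limits (rad/s): [2.57, 2.57, 3.14, 3.14, 3.14, 3.14].

## Interface

Orientations are given as [roll, pitch, yaw] about the fixed x, y, z axes, in that order (R = Rz(yaw) Ry(pitch) Rx(roll)).
In Python, from cell import bot gives the robot as it stands.
- The arm moves only by the tool drive_tool, never from a script. Its argument "steps" is a list of rows, each a list of 6 numbers: the shift along the tool's x, y, z in units of 30 mm (1.0 is 30 mm), then the turn, a rotation vector about the tool's x, y, z in units of 6 degrees (1.0 is 6 degrees). In form: [[dx, dy, dz, ax, ay, az], ...]. A call has 1 to 12 rows; each row shifts and turns the commanded pose from where the row before left it, along the tool's axes as they then stand; what a row does not reach is not made up. A row lasts 1/10 s, in which the tool goes at most 50 mm and 8.59 degrees, less where a joint would pass 70% of its speed; a pose out of reach is approached as far as the arm can. A call is refused whole if a number of a shift passes 1 or a number of a turn 1, either way. A call with a gripper value outside its range is refused whole. "jaw" is the closure in counts, from 0 (fully open) to 255 (shut), set as the call begins (left out, the last holds). The fingers move at their own pace and stop on an object; "newtons" is the grip in N (left out, the last holds). Time passes only in rows, so rows that do not move let the fingers close. It gives the time, the measured TCP pose, the force and the opening at its end, in the units of the state.
- bot.state(): the state, without advancing time (a new reading comes with each control period).
- bot.get_image(name): name is "scene" or "top" or "wrist"; returns the picture (400x640x3 uint8, blue, green, red); there is no depth.
- bot.camera_params(name): a dict with "fx", "fy", "cx", "cy" (pixels), "dist_coeffs" ([k1, k2, p1, p2, k3] as OpenCV has them; the pictures are not rectified), "extrinsics" (4x4, takes a point from camera to world coordinates). Camera axes: x right, y up, looking along -z (the intrinsics and any distortion apply to the point x, -y, -z); pixel columns grow to the right and rows downward; lengths in m; the calibration is good to about 2 mm. A picture is of the moment at which its call begins: read the wrist's pose just before it. camera_params takes no time and is no camera call; for the wrist camera it gives the pose at the moment of the call.
- bot.job_done(): hands the job in, once; it reports no verdict.
The state is a dict: "time_s": time; "qpos": joint angles; "qd": joint speeds; "joint_torque": joint torques, N m; "tcp_pos": TCP position; "orientation": TCP orientation; "force": force on the tool from outside, world axes, zero at the start; "wrist_torque": the same for the moment, N m; "grip_width": finger opening in m.
Only numpy, scipy, OpenCV 4.12 (cv2) and the standard library are available. Lean on these libraries where they do the work, as an engineer would, in place of code of your own. Each camera call takes 0.05 s, during which the arm holds its last target. There are 200 camera calls.

## Working session

There is one attempt and no reset: what is moved stays moved. The work goes in short steps, Python scripts to look and compute and a tool call to move; the robot and the scene stay as the last step left them, time stands still between calls to the robot, and variables do not carry over. Pictures are saved under pics/ and viewed, about 8 in all and at most 12, crops included, and the job is handed in when it is done.

Besides the shell and the picture viewer there is one more tool, called after "Emit:" as name(argument=value, ...) on one line, values as JSON. drive_tool: Moves the arm, as the interface text tells. Its arguments: {"type":"object","properties":{"steps":{"type":"array","items":{"type":"array","items":{"type":"number"}}},"jaw":{"type":"number"},"newtons":{"type":"number"}},"required":["steps"]}

```bash
mkdir -p pics; cat > h.py <<'E'
import numpy as np, cv2
from cell import bot
def ray(name,uv,P=None):
    P=P or bot.camera_params(name)
    K=np.array([[P['fx'],0,P['cx']],[0,P['fy'],P['cy']],[0,0,1]])
    n=cv2.undistortPoints(np.array([[uv]],float),K,np.array(P['dist_coeffs'],float))[0,0]
    T=np.array(P['extrinsics']); d=T[:3,:3]@np.array([n[0],-n[1],-1]); return T[:3,3],d/np.linalg.norm(d)
def onz(name,uv,z,P=None):
    o,d=ray(name,uv,P); return o+d*(z-o[2])/d[2]
def proj(name,X,P=None):
    P=P or bot.camera_params(name)
    K=np.array([[P['fx'],0,P['cx']],[0,P['fy'],P['cy']],[0,0,1]])
    T=np.array(P['extrinsics']); c=(np.atleast_2d(X)-T[:3,3])@T[:3,:3]
    c=c*[1,-1,-1]
    return cv2.projectPoints(c,np.zeros(3),np.zeros(3),K,np.array(P['dist_coeffs'],float))[0][:,0]
def tri(rays):
    A=0;b=0
    for o,d in rays:
        M=np.eye(3)-np.outer(d,d);A=A+M;b=b+M@o
    X=np.linalg.solve(A,b); return X,[np.linalg.norm((np.eye(3)-np.outer(d,d))@(X-o)) for o,d in rays]
E
python3 - <<'E'
from h import *
print(bot.state())
for n in('scene','top'):
    cv2.imwrite(f'pics/{n}0.png',bot.get_image(n)); P=bot.camera_params(n); print(n,P)
E
```

```text
{'time_s': 0.0, 'qpos': array([ 1.25940644e+00,  1.24516787e-01,  1.65165657e+00, -1.79358383e-05,
        1.36746635e+00, -8.26198123e-02]), 'qd': array([ 0.00101567,  0.0010727 , -0.0016203 ,  0.00148046, -0.00030307,
       -0.00040686]), 'joint_torque': array([-9.08606871e-04, -4.23602343e+01, -3.65454626e+01, -5.76919274e-05,
        6.89888519e-03, -7.97886258e-06]), 'tcp_pos': array([0.14725478, 0.63243874, 0.2055558 ]), 'orientation': array([-3.13955114e+00, -1.51435166e-04,  2.91282607e+00]), 'force': array([-0.07359822,  0.52092908,  0.14777405]), 'wrist_torque': array([-0.01818491,  0.02338999,  0.00122078]), 'grip_width': 0.08522664370898729}
scene {'fx': 361.1972443322196, 'fy': 361.1972443322196, 'cx': 322.94703115145484, 'cy': 201.28905819030297, 'dist_coeffs': array([0.01017836, 0.        , 0.        , 0.        , 0.        ]), 'extrinsics': array([[ 0.62079384, -0.6199607 ,  0.47985803,  1.07633254],
       [ 0.78386291,  0.50114685, -0.36662075, -0.40812803],
       [-0.01318888,  0.60373882,  0.79707308,  0.93161324],
       [ 0.        ,  0.        ,  0.        ,  1.        ]])}
top {'fx': 370.78469386102165, 'fy': 370.78469386102165, 'cx': 320.6695200017159, 'cy': 201.18598483875175, 'dist_coeffs': array([-0.00301905,  0.        ,  0.        ,  0.        ,  0.        ]), 'extrinsics': array([[ 0.02786828,  0.98200138, -0.18680643,  0.37329151],
       [-0.99934345,  0.03169835,  0.01754672, -0.03051823],
       [ 0.02315236,  0.18619478,  0.98224003,  1.12877159],
       [ 0.        ,  0.        ,  0.        ,  1.        ]])}
```

View pics/scene0.png

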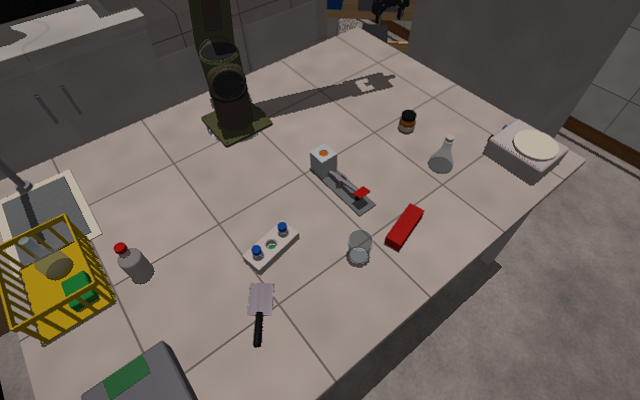

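View pics/top0.png

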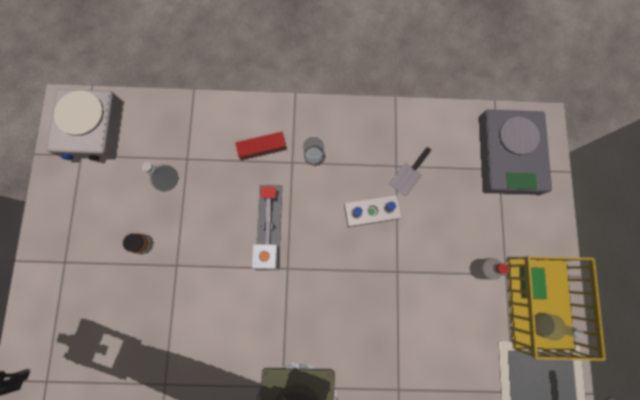

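Scene: red tab about (362,191), orange cap (323,153), green dot (271,244), with blue caps at (257,250) and (283,227). Top: tab (268,191), orange cap (264,256), green dot (373,211), blue caps (357,212) and (391,207). The table around the lifter and rack is otherwise clear.

```bash
python3 - <<'E'
from h import *
for k,a,b in [('tab',(362,191),(268,191)),('cap',(323.5,153),(264.5,256.5)),('dot',(271,244),(373,211)),('blueL',(283,226),(357,211.5)),('blueR',(257,249),(391,206.5))]:
    X,r=tri([ray('scene',a),ray('top',b)]); print(k,X.round(4),np.round(r,4))
print(bot.camera_params('wrist')['extrinsics'], bot.state()['tcp_pos'],bot.camera_params('wrist')['fx'])
for u in [(252,246),(278,246),(258,186),(280,186),(253,269),(278,269)]: print(u,onz('top',u,0.088 if u[1]==246 or u[1]==269 else .008).round(4))
E
```

```text
tab [0.6006 0.1056 0.0685] [0.0007 0.0007]
cap [0.4114 0.1042 0.0846] [0.0019 0.0019]
dot [ 0.5585 -0.207   0.0284] [0.0021 0.0021]
blueL [ 0.5498 -0.1547  0.0625] [0.002 0.002]
blueR [ 0.5677 -0.2539  0.0637] [0.0023 0.0023]
[[ 0.22590038 -0.9277971  -0.29692011  0.07051555]
 [ 0.97414403  0.21404689  0.07230032  0.65053651]
 [-0.0035252  -0.30557562  0.95216128  0.37295515]
 [ 0.          0.          0.          1.        ]] [0.14725156 0.63248193 0.20566787] 322.67884864224374
(252, 246) [0.4382 0.1384 0.088 ]
(278, 246) [0.4403 0.0662 0.088 ]
(258, 186) [0.6279 0.1444 0.008 ]
(280, 186) [0.6302 0.0766 0.008 ]
(253, 269) [0.3754 0.1317 0.088 ]
(278, 269) [0.3773 0.0631 0.088 ]
```

Emit:
drive_tool(steps=[[0,0,0,0,0,-0.73],[0,0,0,0,0,-0.73],[0,0,0,0,0,-0.73],[-0.7,-0.88,0,0,0,0],[-0.7,-0.88,0,0,0,0],[-0.7,-0.88,0,0,0,0],[-0.7,-0.88,0,0,0,0],[-0.7,-0.88,0,0,0,0],[-0.7,-0.88,0,0,0,0],[-0.7,-0.88,0,0,0,0],[-0.7,-0.88,0,0,0,0],[-0.7,-0.88,0,0,0,0]], jaw=255)

```text
time_s: 1.3
tcp_pos: [0.337, 0.3941, 0.2063]
orientation: [-3.141, -0.001, -3.141]
force: [-0.1, 0.0, 0.7]
grip_width: 0.0003
```

Emit:
drive_tool(steps=[[-0.7,-0.88,0,0,0,0],[-0.7,-0.88,0,0,0,0],[-0.7,-0.88,0,0,0,0],[-0.7,-0.88,0,0,0,0],[-0.7,-0.88,0,0,0,0],[-0.7,-0.88,0,0,0,0],[-0.7,-0.88,0,0,0,0],[-0.7,-0.88,0,0,0,0],[-0.7,-0.88,0,0,0,0],[0,0,0,0,0,0],[0,0,0,0,0,0]])

```text
time_s: 2.4
tcp_pos: [0.5255, 0.1576, 0.2062]
orientation: [3.141, -0.001, 3.141]
force: [-0.4, 0.2, 0.5]
grip_width: -0.0003
```

Emit:
drive_tool(steps=[[-0.62,-0.44,0.5,0,0,0],[-0.62,-0.44,0.5,0,0,0],[-0.62,-0.44,0.5,0,0,0],[-0.62,-0.43,0.5,0,0,0],[0,0,0.5,0,0,0],[0,0,0.5,0,0,0],[0,0,0,0,0,0],[0,0,0,0,0,0]])

```text
time_s: 3.2
tcp_pos: [0.5991, 0.1065, 0.1165]
orientation: [3.142, -0.001, -3.14]
force: [1.2, -0.4, -0.2]
grip_width: -0.0
```

```bash
python3 - <<'E'
from h import *
P=bot.camera_params('wrist'); cv2.imwrite('pics/w1.png',bot.get_image('wrist'))
s=bot.state();print(s['tcp_pos'],s['force'])
t=s['tcp_pos']; print(proj('wrist',[t,[.6006,.1056,.067]],P))
E
```

```text
[0.59984548 0.10642048 0.11744757] [0.06070659 0.45842989 0.0989022 ]
[[313.32671542 244.65913298]
 [312.21657259 214.99758922]]
```

View pics/w1.png

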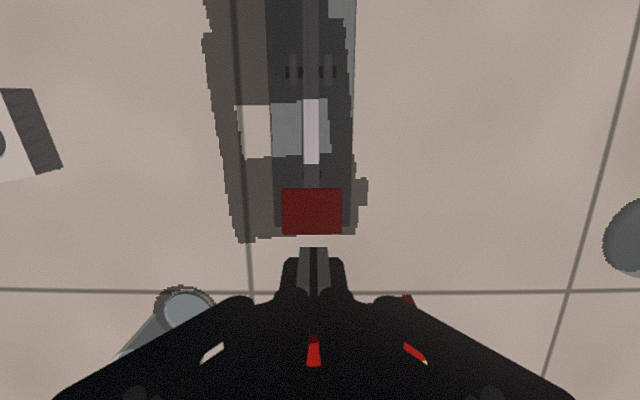

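Tab shows at (282–343, 188–235), centre (312,211), within 3 mm of the prediction and in line with the fingertips. I'll press here.

Emit:
drive_tool(steps=[[0,0,0.5,0,0,0],[0,0,0.5,0,0,0],[0,0,0.4,0,0,0],[0,0,0.1,0,0,0],[0,0,0.1,0,0,0],[0,0,0.1,0,0,0],[0,0,0.1,0,0,0],[0,0,0.1,0,0,0],[0,0,0.1,0,0,0]])

```text
time_s: 4.15
tcp_pos: [0.6004, 0.1056, 0.0569]
orientation: [3.142, 0.001, -3.141]
force: [-0.6, 0.1, 0.2]
grip_width: 0.0002
```

Emit:
drive_tool(steps=[[0,0,0.1,0,0,0],[0,0,0.1,0,0,0],[0,0,0.1,0,0,0],[0,0,0.1,0,0,0],[0,0,0,0,0,0]])

```text
time_s: 4.65
tcp_pos: [0.5997, 0.1056, 0.0441]
orientation: [-3.142, -0.001, -3.141]
force: [0.5, -0.5, 0.5]
grip_width: -0.0
```

Force reads near zero at 44 mm, where about 3 N is expected, so I'll check before going on.

```bash
python3 - <<'E'
from h import *
cv2.imwrite('pics/w2.png',bot.get_image('wrist')); s=bot.state();print(s['tcp_pos'],s['force'],s['wrist_torque'])
cv2.imwrite('pics/s2.png',cv2.resize(bot.get_image('scene')[110:240,270:430],None,fx=4,fy=4))
a=cv2.imread('pics/w2.png')[60:400,160:480];b=cv2.imread('pics/s2.png')
cv2.imwrite('pics/c2.png',np.hstack([cv2.resize(a,(400,425)),cv2.resize(b,(400,325)) if 0 else cv2.copyMakeBorder(cv2.resize(b,(400,325)),0,100,0,0,0)]))
E
```

```text
[0.59991761 0.10555722 0.04446288] [ 0.68564721 -0.03697571 -0.48972767] [ 0.05957508 -0.01081565 -0.00631453]
```

View pics/c2.png

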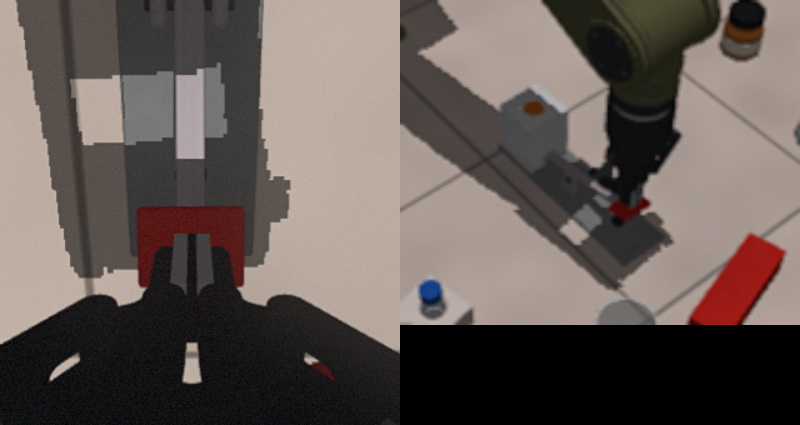

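The tab is down under the fingertips and the vial is rising, so contact is good and friction leaves little residual force at rest. Continuing slowly.

Emit:
drive_tool(steps=[[0,0,0.1,0,0,0],[0,0,0.1,0,0,0],[0,0,0.05,0,0,0],[0,0,0.05,0,0,0]])

```text
time_s: 5.15
tcp_pos: [0.6013, 0.1056, 0.0367]
orientation: [3.141, 0.002, -3.141]
force: [1.8, 0.7, 2.8]
grip_width: 0.0004
```

Emit:
drive_tool(steps=[[0,0,0.04,0,0,0],[0,0,0.04,0,0,0]])

```text
time_s: 5.35
tcp_pos: [0.6006, 0.1056, 0.0337]
orientation: [3.142, 0.001, -3.141]
force: [1.7, 0.1, 3.7]
grip_width: 0.0002
```

Emit:
drive_tool(steps=[[0,0,0.04,0,0,0],[0,0,0.02,0,0,0]])

```text
time_s: 5.55
tcp_pos: [0.6002, 0.1056, 0.0315]
orientation: [3.142, 0.0, -3.141]
force: [1.1, -0.5, 3.5]
grip_width: 0.0001
```

Emit:
drive_tool(steps=[[0,0,0.03,0,0,0],[0,0,0,0,0,0]])

```text
time_s: 5.75
tcp_pos: [0.6, 0.1056, 0.0306]
orientation: [-3.142, -0.0, -3.141]
force: [1.5, 0.2, 2.7]
grip_width: 0.0003
```

Emit:
drive_tool(steps=[[0,0,0.04,0,0,0],[0,0,0.02,0,0,0]])

```text
time_s: 5.95
tcp_pos: [0.6002, 0.1056, 0.0288]
orientation: [-3.142, 0.0, -3.141]
force: [2.9, 0.3, 2.9]
grip_width: -0.0
```

Emit:
drive_tool(steps=[[0,0,0.03,0,0,0],[0,0,0,0,0,0]])

```text
time_s: 6.15
tcp_pos: [0.6, 0.1056, 0.0279]
orientation: [-3.142, -0.0, -3.141]
force: [1.8, 0.1, 2.2]
grip_width: 0.0001
```

Emit:
drive_tool(steps=[[0,0,0.04,0,0,0],[0,0,0.02,0,0,0]])

```text
time_s: 6.35
tcp_pos: [0.6002, 0.1056, 0.0262]
orientation: [-3.142, 0.0, -3.141]
force: [2.1, -0.7, 3.4]
grip_width: 0.0003
```

Emit:
drive_tool(steps=[[0,0,0.03,0,0,0],[0,0,0,0,0,0]])

```text
time_s: 6.55
tcp_pos: [0.6, 0.1056, 0.0252]
orientation: [-3.142, -0.0, -3.141]
force: [1.9, 0.0, 2.1]
grip_width: -0.0
```

Emit:
drive_tool(steps=[[0,0,0.04,0,0,0],[0,0,0,0,0,0]])

```text
time_s: 6.75
tcp_pos: [0.6, 0.1055, 0.0239]
orientation: [-3.142, -0.0, -3.141]
force: [1.7, 0.2, 1.7]
grip_width: -0.0003
```

Emit:
drive_tool(steps=[[0,0,0.03,0,0,0],[0,0,0,0,0,0]])

```text
time_s: 6.95
tcp_pos: [0.6, 0.1056, 0.023]
orientation: [-3.142, -0.0, -3.141]
force: [2.1, 0.7, 2.7]
grip_width: 0.0
```

Emit:
drive_tool(steps=[[0,0,0.03,0,0,0],[0,0,0,0,0,0]])

```text
time_s: 7.15
tcp_pos: [0.6, 0.1056, 0.0222]
orientation: [3.142, -0.0, -3.141]
force: [2.1, 0.3, 2.0]
grip_width: 0.0002
```

Emit:
drive_tool(steps=[[0,0,0.03,0,0,0],[0,0,0,0,0,0]])

```text
time_s: 7.35
tcp_pos: [0.6001, 0.1056, 0.0213]
orientation: [-3.142, -0.0, -3.141]
force: [2.1, 0.0, 2.3]
grip_width: 0.0001
```

```bash
python3 - <<'E'
from h import *
P=bot.camera_params('wrist');a=bot.get_image('wrist'); s=bot.state();print(s['tcp_pos'],s['force'],s['wrist_torque'])
b=bot.get_image('scene')[110:220,290:410]
cv2.imwrite('pics/w3.png',a)
cv2.imwrite('pics/c3.png',np.hstack([cv2.resize(a[100:340,200:440],(400,400)),cv2.resize(b,(400,400),interpolation=cv2.INTER_CUBIC)]))
print(proj('wrist',s['tcp_pos'],P))
E
```

```text
[0.60007694 0.10557108 0.02133753] [ 1.88422372 -0.1660808   1.83887464] [ 0.03341023 -0.34907929  0.05177301]
[[313.47654015 242.7757646 ]]
```

View pics/c3.png

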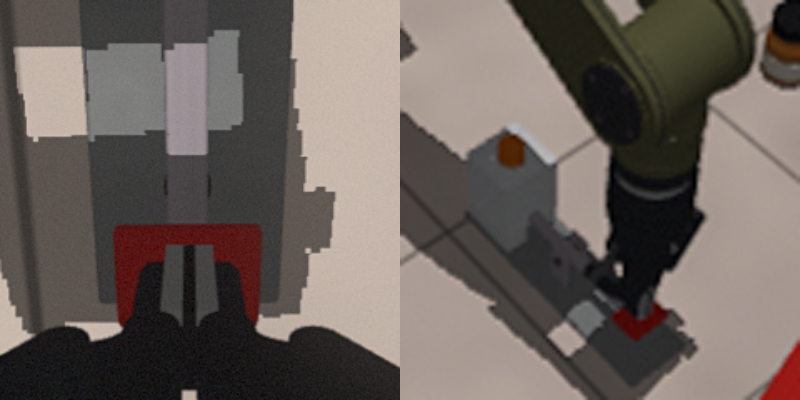

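The vial's cap stands out of the block and the tab is squarely under the fingertips. The stop has not been felt yet, so I'll keep going down in small steps.

Emit:
drive_tool(steps=[[0,0,0.03,0,0,0],[0,0,0,0,0,0]])

```text
time_s: 7.65
tcp_pos: [0.6001, 0.1056, 0.0205]
orientation: [-3.142, 0.0, -3.141]
force: [2.0, 0.8, 2.9]
grip_width: -0.0001
```

Emit:
drive_tool(steps=[[0,0,0.03,0,0,0],[0,0,0,0,0,0]])

```text
time_s: 7.85
tcp_pos: [0.6002, 0.1056, 0.0196]
orientation: [-3.142, 0.0, -3.141]
force: [2.6, 0.1, 3.4]
grip_width: 0.0002
```

Emit:
drive_tool(steps=[[0,0,0.03,0,0,0],[0,0,0,0,0,0]])

```text
time_s: 8.05
tcp_pos: [0.6002, 0.1056, 0.0187]
orientation: [-3.142, 0.0, -3.141]
force: [1.8, -0.3, 2.4]
grip_width: -0.0002
```

Emit:
drive_tool(steps=[[0,0,0.03,0,0,0],[0,0,0,0,0,0]])

```text
time_s: 8.25
tcp_pos: [0.6002, 0.1056, 0.0178]
orientation: [3.142, 0.0, -3.141]
force: [2.4, -0.1, 2.8]
grip_width: 0.0001
```

```bash
cat > tabz.py <<'E'
from h import *
P=bot.camera_params('wrist');a=bot.get_image('wrist'); s=bot.state();print(s['tcp_pos'],s['force'])
h=cv2.cvtColor(a,cv2.COLOR_BGR2HSV); m=((h[...,1]>150)&(h[...,2]>50)&((h[...,0]<8)|(h[...,0]>172)))[150:330]
rows=np.where(m[:,220:420].sum(1)>30)[0]+150; r0=rows[0]
for r in (r0,r0+2,r0+4):
    c=np.where(m[r-150,220:420])[0]+220; u0,u1=c[0]-.5,c[-1]+.5
    lo,hi=0.,.1
    for z in np.arange(0,.09,.001):
        w=np.linalg.norm(onz('wrist',(u0,r),z,P)-onz('wrist',(u1,r),z,P))
        if w<.044: break
    print(r,u0,u1,'z edge',z, onz('wrist',((u0+u1)/2,r),z,P))
cv2.imwrite('pics/w4.png',a)
E
python3 tabz.py; python3 - <<'E'
import sys; sys.path.insert(0,'.')
from h import *
b=bot.get_image('scene'); cv2.imwrite('pics/s4.png',b)
h=cv2.cvtColor(b,cv2.COLOR_BGR2HSV); m=(h[...,1]>140)&(((h[...,0]>3)&(h[...,0]<18)))&(h[...,2]>80)
ys,xs=np.where(m[120:175,300:345]); print('cap px',xs.min()+300,xs.max()+300,ys.min()+120,ys.max()+120,xs.mean()+300)
for H in (.086,.1,.112,.118,.124,.130): print(H,proj('scene',[.4114,.1046,H]))
E
```

```text
[0.60025094 0.1055779  0.01780874] [1.63343236 0.23180441 1.82498376]
235 270.5 354.5 z edge 0.03 [0.59004327 0.10505176 0.03      ]
237 268.5 355.5 z edge 0.036000000000000004 [0.58848078 0.10481696 0.036     ]
239 267.5 356.5 z edge 0.04 [0.58775    0.10483483 0.04      ]
cap px 323 326 146 148 324.5
0.086 [[323.03119415 152.75990481]]
0.1 [[322.97497998 149.68571872]]
0.112 [[322.9259336  147.00345445]]
0.118 [[322.90110509 145.64560192]]
0.124 [[322.87606961 144.27641481]]
0.13 [[322.85082453 142.89574939]]
```

Image geometry puts the tab's inner edge at about 35 mm while the TCP reads 18 mm. The tips therefore seem to make contact roughly 15–20 mm above the reported TCP, and the stop is still ahead. Continuing in small steps.

Emit:
drive_tool(steps=[[0,0,0.03,0,0,0],[0,0,0.03,0,0,0],[0,0,0,0,0,0]])

```text
time_s: 8.65
tcp_pos: [0.6002, 0.1056, 0.0159]
orientation: [3.142, 0.0, -3.141]
force: [2.2, -0.2, 3.1]
grip_width: 0.0001
```

Emit:
drive_tool(steps=[[0,0,0.03,0,0,0],[0,0,0,0,0,0]])

```text
time_s: 8.85
tcp_pos: [0.6001, 0.1056, 0.015]
orientation: [3.142, 0.0, -3.141]
force: [2.4, -0.2, 3.2]
grip_width: 0.0001
```

Emit:
drive_tool(steps=[[0,0,0.03,0,0,0],[0,0,0,0,0,0]])

```text
time_s: 9.05
tcp_pos: [0.6001, 0.1056, 0.0141]
orientation: [-3.142, -0.0, -3.141]
force: [2.4, -0.4, 3.3]
grip_width: 0.0002
```

Emit:
drive_tool(steps=[[0,0,0.03,0,0,0],[0,0,0,0,0,0]])

```text
time_s: 9.25
tcp_pos: [0.6001, 0.1056, 0.0132]
orientation: [3.142, -0.0, -3.141]
force: [2.3, 0.0, 3.0]
grip_width: -0.0002
```

```bash
python3 tabz.py
```

```text
[0.60004952 0.10559532 0.0131782 ] [2.66106439 0.69146309 2.3250601 ]
235 274.5 353.5 z edge 0.016 [0.59403738 0.10585987 0.016     ]
237 268.5 355.5 z edge 0.031 [0.58849669 0.10481691 0.031     ]
239 267.5 356.5 z edge 0.035 [0.58777045 0.10483482 0.035     ]
```

View pics/w4.png

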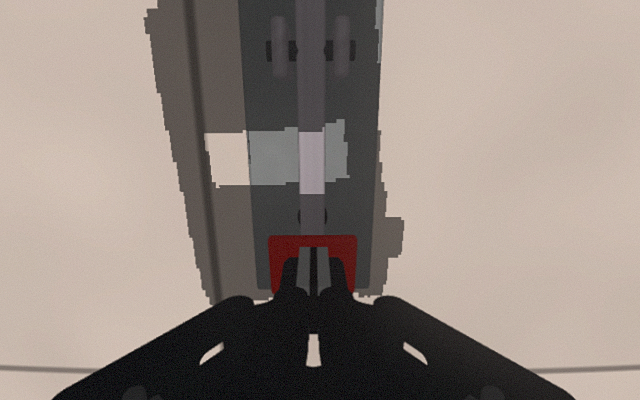

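The tab tracks the fingertips (edges at 267–356, row 235), and the black stop is just visible by the lever at (313,215). Continuing.

Emit:
drive_tool(steps=[[0,0,0.03,0,0,0],[0,0,0,0,0,0]])

```text
time_s: 9.5
tcp_pos: [0.6001, 0.1056, 0.0123]
orientation: [3.142, -0.0, -3.141]
force: [3.1, -0.1, 3.8]
grip_width: 0.0003
```

Emit:
drive_tool(steps=[[0,0,0.03,0,0,0],[0,0,0,0,0,0]])

```text
time_s: 9.7
tcp_pos: [0.6001, 0.1056, 0.0114]
orientation: [3.142, -0.0, -3.141]
force: [3.7, 0.7, 3.0]
grip_width: -0.0001
```

Emit:
drive_tool(steps=[[0,0,0.03,0,0,0],[0,0,0,0,0,0]])

```text
time_s: 9.9
tcp_pos: [0.6001, 0.1056, 0.0105]
orientation: [3.142, -0.0, -3.141]
force: [2.7, 0.1, 2.3]
grip_width: 0.0001
```

Emit:
drive_tool(steps=[[0,0,0.03,0,0,0],[0,0,0,0,0,0]])

```text
time_s: 10.1
tcp_pos: [0.6001, 0.1056, 0.0096]
orientation: [3.142, -0.0, -3.141]
force: [2.1, 0.9, 2.2]
grip_width: 0.0
```

Emit:
drive_tool(steps=[[0,0,0.03,0,0,0],[0,0,0,0,0,0]])

```text
time_s: 10.3
tcp_pos: [0.6001, 0.1056, 0.0087]
orientation: [3.142, -0.0, -3.141]
force: [1.7, -0.3, 3.4]
grip_width: -0.0002
```

Emit:
drive_tool(steps=[[0,0,0.03,0,0,0],[0,0,0,0,0,0]])

```text
time_s: 10.5
tcp_pos: [0.6, 0.1056, 0.0077]
orientation: [-3.142, -0.0, -3.141]
force: [1.6, 0.4, 3.3]
grip_width: -0.0001
```

Emit:
drive_tool(steps=[[0,0,0.03,0,0,0],[0,0,0,0,0,0]])

```text
time_s: 10.7
tcp_pos: [0.6, 0.1056, 0.007]
orientation: [3.142, -0.0, -3.141]
force: [1.9, -0.2, 3.6]
grip_width: 0.0003
```

Emit:
drive_tool(steps=[[0,0,0.03,0,0,0],[0,0,0,0,0,0]])

```text
time_s: 10.9
tcp_pos: [0.6001, 0.1056, 0.0064]
orientation: [-3.142, -0.0, -3.141]
force: [-0.1, 0.0, 5.4]
grip_width: -0.0001
```

Emit:
drive_tool(steps=[[0,0,0.03,0,0,0],[0,0,0,0,0,0]])

```text
time_s: 11.1
tcp_pos: [0.6001, 0.1056, 0.0059]
orientation: [-3.142, -0.001, -3.141]
force: [-0.5, -0.4, 8.0]
grip_width: 0.0002
```

The stop is felt: the force goes 3.6, 5.4, 8.0 N. Now lean to about 12 N and hold.

Emit:
drive_tool(steps=[[0,0,0.03,0,0,0],[0,0,0.01,0,0,0],[0,0,0,0,0,0]])

```text
time_s: 11.4
tcp_pos: [0.6001, 0.1056, 0.0053]
orientation: [-3.141, -0.001, -3.141]
force: [-1.9, -0.0, 11.1]
grip_width: -0.0001
```

Emit:
drive_tool(steps=[[0,0,0.015,0,0,0],[0,0,0,0,0,0],[0,0,0,0,0,0],[0,0,0,0,0,0],[0,0,0,0,0,0],[0,0,0,0,0,0],[0,0,0,0,0,0],[0,0,0,0,0,0],[0,0,0,0,0,0],[0,0,0,0,0,0],[0,0,0,0,0,0]])

```text
time_s: 12.5
tcp_pos: [0.6001, 0.1056, 0.0051]
orientation: [-3.141, -0.001, -3.141]
force: [-3.3, 0.2, 13.5]
grip_width: 0.0001
```

Emit:
drive_tool(steps=[[0,0,-0.2,0,0,0],[0,0,-0.8,0,0,0],[0,0,-1,0,0,0],[0,0,-1,0,0,0],[0,0,-1,0,0,0],[0,0,-1,0,0,0],[0,0,-1,0,0,0],[0,0,-0.5,0,0,0],[0,0,0,0,0,0]])

```text
time_s: 13.4
tcp_pos: [0.6009, 0.1057, 0.2004]
orientation: [3.141, 0.003, -3.141]
force: [0.0, -0.7, 0.4]
grip_width: -0.0001
```

Emit:
drive_tool(steps=[[0.6,0,0,0,0,0],[0.9,0,0,0,0,0],[0.9,0,0,0,0,0],[0.9,0,0,0,0,0],[0.9,0,0,0,0,0],[0.9,0,0,0,0,0],[0.6,0,0,0,0,0],[0,0,0,0,0,0],[0,0,0,0,0,0]], jaw=0)

```text
time_s: 14.3
tcp_pos: [0.4285, 0.1054, 0.1969]
orientation: [-3.141, -0.002, -3.141]
force: [-0.8, -0.1, -0.5]
grip_width: 0.0852
```

Emit:
drive_tool(steps=[[0,0,0,0,0,1],[0,0,0,0,0,1],[0,0,0,0,0,1],[0,0,0,0,0,1],[0,0,0,0,0,1],[0,0,0,0,0,1],[0,0,0,0,0,1],[0,0,0,0,0,1],[0,0,0,0,0,1],[0,0,0,0,0,1],[0,0,0,0,0,1],[0,0,0,0,0,1]])

```text
time_s: 15.5
tcp_pos: [0.4297, 0.1054, 0.1976]
orientation: [-3.14, -0.0, 1.881]
force: [-0.1, 0.6, 0.1]
grip_width: 0.0854
```

Emit:
drive_tool(steps=[[0,0,0,0,0,0.65],[0,0,0,0,0,0.65],[0,0,0,0,0,0],[0,0,0,0,0,0]])

```text
time_s: 15.9
tcp_pos: [0.4295, 0.1054, 0.1979]
orientation: [-3.14, -0.0, 1.751]
force: [0.6, 0.7, 0.6]
grip_width: 0.0851
```

```bash
python3 - <<'E'
from h import *
P=bot.camera_params('wrist'); a=bot.get_image('wrist'); cv2.imwrite('pics/w5.png',a); np.save('P5.npy',P,allow_pickle=True)
s=bot.state();print(s['tcp_pos'],s['orientation'],s['force'],s['qpos'])
print(proj('wrist',[[.4114,.1046,.086],[.4114,.1046,.115],s['tcp_pos']],P))
E
```

```text
[0.42938963 0.10542658 0.19806311] [-3.14058751e+00 -6.06294443e-05  1.75032118e+00] [ 0.5311101  -0.37279257  0.54572376] [ 1.19237293e-01 -3.54253046e-01  2.10163859e+00 -4.24838327e-08
  1.39521408e+00 -6.02875799e-02]
[[294.05511631 185.44596752]
 [291.93882916 194.86580364]
 [313.88298329 241.53781663]]
```

View pics/w5.png

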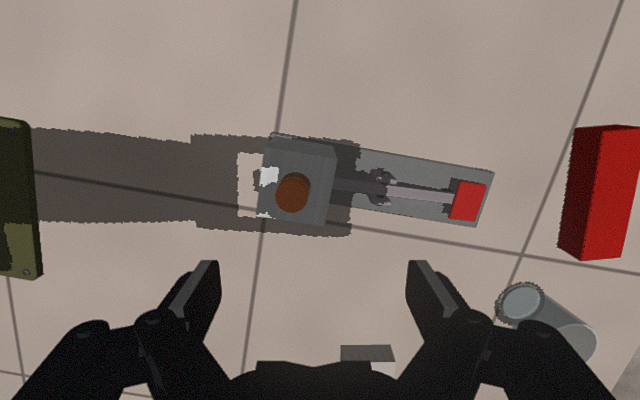

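Orange cap seen raised, its top face centred near (292,193), and the prediction for a 115 mm top is (291.9,194.9). The block and tab agree. Next I'll measure the cap's height from the wrist and scene views together.

```bash
python3 - <<'E'
from h import *
P=bot.camera_params('wrist'); a=bot.get_image('wrist')
h=cv2.cvtColor(a,cv2.COLOR_BGR2HSV)[150:230,250:340]; m=((h[...,0]<16)&(h[...,1]>150)).astype(np.uint8)
n,l,st,c=cv2.connectedComponentsWithStats(m); i=1+np.argmax(st[1:,4]); print('mask box',st[i]+[250,150,0,0,0])
mm=l==i; ys,xs=np.where(mm); ys+=150;xs+=250
# fit silhouette of upright cylinder top at (x,y,H) radius .0135, length to block top
from scipy.optimize import minimize
def sil(p):
    t=np.linspace(0,2*np.pi,48); X=np.vstack([np.c_[p[0]+.0135*np.cos(t),p[1]+.0135*np.sin(t),np.full(48,z)] for z in (p[2],max(p[2]-.0145,.088))])
    im=np.zeros(a.shape[:2],np.uint8); cv2.fillConvexPoly(im,cv2.convexHull(np.round(proj('wrist',X,P)*16).astype(np.int32)),1,shift=4); return im
full=np.zeros(a.shape[:2],bool); full[150:230,250:340]=mm
f=lambda p:(sil(p).astype(bool)^full).sum()
best=min(((f((x,y,H)),x,y,H) for x in np.arange(.405,.419,.001) for y in np.arange(.098,.112,.001) for H in np.arange(.104,.130,.002)))
print(best,full.sum())
b=bot.get_image('scene'); hb=cv2.cvtColor(b,cv2.COLOR_BGR2HSV)
print(hb[140:156,318:330,0]); cv2.imwrite('pics/s6.png',b)
E
```

```text
mask box [276 177  33  35 879]
(np.int64(73), np.float64(0.41100000000000003), np.float64(0.1), np.float64(0.104)) 879
[[ 10  12  11  10  10  10   9  10  10  12  11  11]
 [ 11  11  12  11  11  10  10  10  10  10  10  10]
 [ 11  11  11  11  12  11  11  11  11  10  10  10]
 [ 10  10  10  10  11  12  10   9  11  10  10  10]
 [ 10  10  11  12  11  12  11  11  11  11  12  11]
 [ 10   9  11  13  13  13  13  12  11  11  10  13]
 [ 10  11  12  12  13  12  12  13  13   7  10  11]
 [ 11   9  12  13  13  13  13  13  13   8 102   8]
 [  9  10  12  13  13  13  13  13  12   5  98 120]
 [ 14  11  13  12  13  13  13  12  13   5 110 120]
 [ 11   9  13  12  13  13  13  13  12   8 110 120]
 [165   9  12  13  12  12  13  13  13   5 100  90]
 [  0   8  14  13  13  13  13  14  13   9 110 120]
 [ 10  10  14  12  15  14  14  14  13   4 110 120]
 [110   4  11  12  13  14  13  14  14   4 120 120]
 [120 165  11   9  11  14  12  10  13   8 110 120]]
```

Emit:
drive_tool(steps=[[0.03,-0.31,0,0,0,0],[0,-0.31,0,0,0,0],[0,0,0.6,0,0,0],[0,0,0.9,0,0,0],[0,0,0.9,0,0,0],[0,0,0.6,0,0,0],[0,0,0.4,0,0,0],[0,0,0.1,0,0,0],[0,0,0,0,0,0],[0,0,0,0,0,0]], jaw=110, newtons=20)

```text
time_s: 17.05
tcp_pos: [0.4115, 0.1032, 0.0948]
orientation: [3.139, 0.0, 1.749]
force: [1.2, -0.6, -0.2]
grip_width: 0.0486
```

```bash
python3 - <<'E'
from h import *
P=bot.camera_params('wrist'); a=bot.get_image('wrist'); s=bot.state();print(s['tcp_pos'],s['force'],s['grip_width'])
b=bot.get_image('scene')[90:190,270:390]
cv2.imwrite('pics/c6.png',np.hstack([a[100:400,160:480],cv2.resize(b,(360,300),interpolation=cv2.INTER_CUBIC)]))
print(proj('wrist',[.411,.104,.088],P))
E
```

```text
[0.4116107  0.10318843 0.09492484] [ 0.48318242 -0.17926571 -0.10868616] 0.04883519640083488
[[313.37160621 235.10608337]]
```

View pics/c6.png

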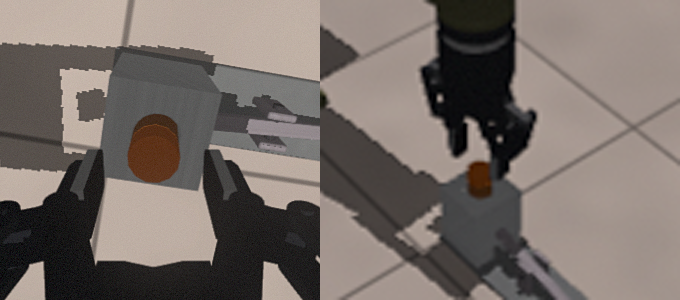

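Wrist: the vial is centred between the fingers (col about 314). Both views show the tips still above its top, which confirms the tip offset. I'll go lower, feel for the block top, then back off.

Emit:
drive_tool(steps=[[0,0,0.25,0,0,0],[0,0,0.25,0,0,0],[0,0,0.2,0,0,0],[0,0,0.1,0,0,0],[0,0,0,0,0,0]])

```text
time_s: 17.65
tcp_pos: [0.41, 0.103, 0.0686]
orientation: [-3.14, -0.0, 1.749]
force: [0.5, 0.0, -0.2]
grip_width: 0.0487
```

Emit:
drive_tool(steps=[[0,0,0.08,0,0,0],[0,0,0.08,0,0,0],[0,0,0,0,0,0]])

```text
time_s: 17.95
tcp_pos: [0.4105, 0.103, 0.0645]
orientation: [-3.141, -0.0, 1.749]
force: [-0.8, -0.6, 0.3]
grip_width: 0.0481
```

Emit:
drive_tool(steps=[[0,0,0.06,0,0,0],[0,0,0,0,0,0]])

```text
time_s: 18.15
tcp_pos: [0.4106, 0.1031, 0.0628]
orientation: [-3.141, 0.0, 1.749]
force: [1.0, 0.0, 1.7]
grip_width: 0.0485
```

Emit:
drive_tool(steps=[[0,0,0.06,0,0,0],[0,0,0,0,0,0]])

```text
time_s: 18.35
tcp_pos: [0.4105, 0.103, 0.061]
orientation: [-3.141, 0.0, 1.749]
force: [0.4, 0.8, 0.3]
grip_width: 0.0485
```

```bash
python3 - <<'E'
from h import *
a=bot.get_image('wrist'); s=bot.state();print(s['tcp_pos'],s['force'],s['grip_width'])
b=bot.get_image('scene')[90:190,270:390]
cv2.imwrite('pics/c7.png',np.hstack([a[100:400,160:480],cv2.resize(b,(360,300),interpolation=cv2.INTER_CUBIC)]))
E
```

```text
[0.41056076 0.10307054 0.06105707] [-0.71034983 -0.31061979 -0.67485612] 0.04847130867603679
```

View pics/c7.png

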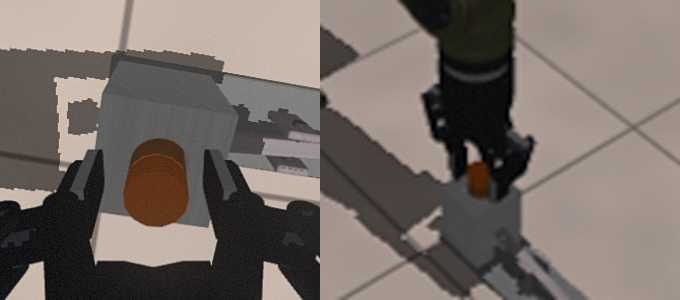

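Tips now straddle the vial and are not yet on the block. A few more steps.

Emit:
drive_tool(steps=[[0,0,0.06,0,0,0],[0,0,0,0,0,0]])

```text
time_s: 18.65
tcp_pos: [0.411, 0.1031, 0.0607]
orientation: [-3.141, 0.0, 1.749]
force: [-3.4, 0.0, 8.0]
grip_width: 0.0483
```

Emit:
drive_tool(steps=[[0,0,0.05,0,0,0],[0,0,0,0,0,0]])

```text
time_s: 18.85
tcp_pos: [0.4111, 0.1031, 0.0607]
orientation: [-3.141, 0.0, 1.75]
force: [-9.9, -2.7, 18.5]
grip_width: 0.0487
```

Emit:
drive_tool(steps=[[0,0,0.05,0,0,0],[0,0,0,0,0,0]])

```text
time_s: 19.05
tcp_pos: [0.4111, 0.1032, 0.0606]
orientation: [-3.14, 0.0, 1.75]
force: [-15.9, -2.1, 27.8]
grip_width: 0.0487
```

Block felt at TCP 0.061. Back up about 5 mm above that, since closing swings the tips forward.

Emit:
drive_tool(steps=[[0,0,-0.17,0,0,0],[0,0,-0.17,0,0,0],[0,0,0,0,0,0]])

```text
time_s: 19.35
tcp_pos: [0.4112, 0.1031, 0.0672]
orientation: [3.14, 0.0, 1.749]
force: [0.5, -0.6, -0.6]
grip_width: 0.0486
```

Emit:
drive_tool(steps=[[0,0,0,0,0,0],[0,0,0,0,0,0],[0,0,0,0,0,0],[0,0,0,0,0,0],[0,0,0,0,0,0],[0,0,0,0,0,0]], jaw=255, newtons=25)

```text
time_s: 19.95
tcp_pos: [0.4116, 0.1032, 0.0667]
orientation: [3.139, 0.0, 1.749]
force: [5.0, 0.8, -1.6]
grip_width: 0.0263
```

Emit:
drive_tool(steps=[[0,0,-0.2,0,0,0],[0,0,-0.4,0,0,0],[0,0,-0.5,0,0,0],[0,0,-0.5,0,0,0],[0,0,-0.5,0,0,0],[0,0,-0.5,0,0,0],[0,0,-0.5,0,0,0],[0,0,-0.5,0,0,0],[0,0,-0.2,0,0,0],[0,0,0,0,0,0],[0,0,0,0,0,0]])

```text
time_s: 21.05
tcp_pos: [0.4103, 0.103, 0.18]
orientation: [-3.141, -0.0, 1.749]
force: [-0.1, 0.3, -0.3]
grip_width: 0.0261
```

```bash
python3 - <<'E'
from h import *
P=bot.camera_params('wrist');a=bot.get_image('wrist'); s=bot.state();print(s['tcp_pos'],s['orientation'],s['force'],s['grip_width'])
b=bot.get_image('scene')[40:190,240:420]
cv2.imwrite('pics/c8.png',np.hstack([a[100:400,160:480],cv2.resize(b,(360,300),interpolation=cv2.INTER_CUBIC)]))
# plan to above slot
yaw=s['orientation'][2]; d=np.array([.5585,-.207])-s['tcp_pos'][:2]
R=np.array([[np.cos(yaw),np.sin(yaw)],[np.sin(yaw),-np.cos(yaw)]]); print(R@d/.03)
E
```

```text
[0.41011321 0.10299067 0.17969971] [-3.13991931e+00 -5.96895121e-05  1.74931747e+00] [-0.16236989 -0.02017468 -0.41989055] 0.026089007096101072
[-11.04712682   3.0327373 ]
```

View pics/c8.png

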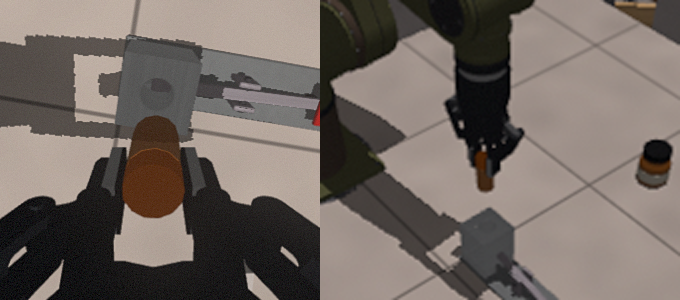

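Vial held upright between the pads, clear of the block and with the well empty. Moving past the rack so the wrist camera sees the empty hole.

Emit:
drive_tool(steps=[[-0.5,0.12,0,0,0,0],[-0.95,0.22,0,0,0,0],[-0.95,0.22,0,0,0,0],[-0.95,0.22,0,0,0,0],[-0.95,0.22,0,0,0,0],[-0.95,0.22,0,0,0,0],[-0.95,0.22,0,0,0,0],[-0.95,0.22,0,0,0,0],[-0.95,0.22,0,0,0,0],[-0.95,0.22,0,0,0,0],[-0.95,0.22,0,0,0,0],[-0.95,0.22,0,0,0,0]])

```text
time_s: 22.35
tcp_pos: [0.5439, -0.2076, 0.1794]
orientation: [-3.14, -0.001, 1.749]
force: [0.5, 0.6, 0.1]
grip_width: 0.026
```

Emit:
drive_tool(steps=[[-0.95,0.22,0,0,0,0],[-0.95,0.22,0,0,0,0],[-0.2,0.05,0,0,0,0],[0,0,0,0,0,0],[0,0,0,0,0,0],[0,0,0,0,0,0]])

```text
time_s: 22.95
tcp_pos: [0.5693, -0.2649, 0.1803]
orientation: [-3.141, -0.001, 1.75]
force: [-0.4, -0.0, -1.3]
grip_width: 0.0265
```

```bash
python3 - <<'E'
from h import *
import pickle
P=bot.camera_params('wrist');a=bot.get_image('wrist'); s=bot.state();print(s['tcp_pos'],s['orientation'],s['force'],s['grip_width'])
cv2.imwrite('pics/w9.png',a); pickle.dump((P,s),open('p9.pkl','wb'))
print(proj('wrist',[[.5585,-.207,.010],[.5585,-.207,.032],[.5498,-.1547,.07],[.5677,-.2539,.07]],P))
h=cv2.cvtColor(a,cv2.COLOR_BGR2HSV)
for k,lo,hi in(('g',40,85),('b',100,130)):
    m=((h[...,0]>lo)&(h[...,0]<hi)&(h[...,1]>90)&(h[...,2]>40)).astype(np.uint8)
    n,l,st,c=cv2.connectedComponentsWithStats(m)
    for i in range(1,n):
        if st[i,4]>25: print(k,st[i],c[i])
E
```

```text
[ 0.56939577 -0.26498531  0.18050021] [-3.14140309e+00 -3.44814663e-04  1.75039470e+00] [-0.55466766  0.1069024  -0.92051676] 0.026154609750651984
[[313.73155027 116.78963611]
 [313.72570979 118.16298921]
 [314.79027417  52.77072896]
 [314.40259402 176.48653463]]
g [306 107  20  21 266] [316.13533835 115.7481203 ]
b [299  40  33  36 904] [314.71792035  57.67367257]
b [302 163  28  31 695] [315.44460432 177.8028777 ]
```

View pics/w9.png

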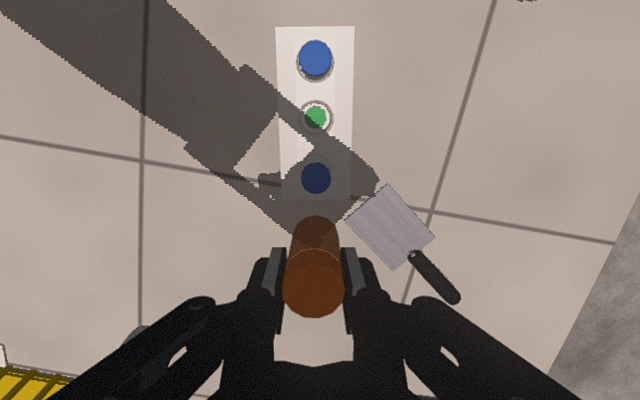

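Rack lies square to the image: empty hole with green dot at (316,116), blue caps at (315,58) and (315,178), rack edges about 276–354. The vial is held upright in front. Taking a second vantage by script only.

Emit:
drive_tool(steps=[[-0.5,0,0,0,0,0],[-0.9,0,0,0,0,0],[-0.4,0,0,0,0,0],[0,0,0,0,0,0],[0,0,0,0,0,0],[0,0,0,0,0,0]])

```text
time_s: 23.6
tcp_pos: [0.5791, -0.3185, 0.1804]
orientation: [-3.141, -0.001, 1.75]
force: [-0.1, -0.1, -0.5]
grip_width: 0.0267
```

```bash
python3 - <<'E'
from h import *
import pickle
P=bot.camera_params('wrist');a=bot.get_image('wrist'); s=bot.state();print(s['tcp_pos'],s['orientation'])
P0,s0=pickle.load(open('p9.pkl','rb')); a0=cv2.imread('pics/w9.png')
def feats(a,P):
    h=cv2.cvtColor(a,cv2.COLOR_BGR2HSV); o=[]
    for lo,hi in((40,85),(100,130)):
        m=((h[...,0]>lo)&(h[...,0]<hi)&(h[...,1]>90)&(h[...,2]>40)).astype(np.uint8)
        n,l,st,c=cv2.connectedComponentsWithStats(m)
        o+=sorted([tuple(c[i])+(st[i,4],) for i in range(1,n) if st[i,4]>150 and st[i,0]>250 and st[i,0]<380],key=lambda t:t[1])
    m=((h[...,0]<18)&(h[...,1]>140)&(h[...,2]>40)).astype(np.uint8);m[:,:240]=0;m[:,400:]=0;m[:215]=0
    ys,xs=np.where(m); print('vial rows',ys.min(),ys.max(),[(r,xs[ys==r].min(),xs[ys==r].max()) for r in range(220,320,16) if (ys==r).any()])
    return o
f0,f1=feats(a0,P0),feats(a,P); print(f0,f1)
for p,q in zip(f0,f1):
    X,r=tri([ray('wrist',p[:2],P0),ray('wrist',q[:2],P)]); print(X.round(4),np.round(r,4), 'onz', onz('wrist',p[:2],.010,P0).round(4),onz('wrist',q[:2],.010,P).round(4),onz('wrist',p[:2],.065,P0).round(4),onz('wrist',q[:2],.065,P).round(4))
# where would a vial on the tool axis show: axis columns
t=s['tcp_pos']; print(proj('wrist',[t+[0,0,.049],t+[0,0,-.011]],P))
E
```

```text
[ 0.57918233 -0.31844919  0.18052146] [-3.14149780e+00 -3.89446366e-04  1.74999221e+00]
vial rows 216 317 [(220, np.int64(302), np.int64(327)), (236, np.int64(295), np.int64(336)), (252, np.int64(290), np.int64(336)), (268, np.int64(285), np.int64(341)), (284, np.int64(282), np.int64(343)), (300, np.int64(283), np.int64(342)), (316, np.int64(303), np.int64(321))]
vial rows 216 317 [(220, np.int64(302), np.int64(328)), (236, np.int64(294), np.int64(336)), (252, np.int64(290), np.int64(339)), (268, np.int64(285), np.int64(341)), (284, np.int64(283), np.int64(343)), (300, np.int64(283), np.int64(342)), (316, np.int64(303), np.int64(320))]
[(np.float64(316.1353383458647), np.float64(115.74812030075188), np.int32(266)), (np.float64(314.7179203539823), np.float64(57.67367256637168), np.int32(904)), (np.float64(315.44460431654676), np.float64(177.80287769784172), np.int32(695))] [(np.float64(314.65128205128207), np.float64(59.264102564102565), np.int32(390)), (np.float64(315.75448275862067), np.float64(115.39448275862068), np.int32(725))]
[ 0.5601 -0.2061  0.0032] [0.0007 0.0007] onz [ 0.5607 -0.2055  0.01  ] [ 0.5595 -0.2069  0.01  ] [ 0.5598 -0.2027  0.065 ] [ 0.5604 -0.2125  0.065 ]
[ 0.5602 -0.2237  0.6851] [0.0006 0.0006] onz [ 0.5494 -0.1519  0.01  ] [ 0.5702 -0.2589  0.01  ] [ 0.5503 -0.1577  0.065 ] [ 0.5693 -0.256   0.065 ]
[[314.21774651 290.70261732]
 [314.0754226  233.57226509]]
```

Hole at about (0.560, -0.2065) from both the dot's triangulation and the midpoint of the blue caps (0.5598, -0.2068). The vial's axis is within about 1 mm of the tool axis. Going above the hole and down.

Emit:
drive_tool(steps=[[0.5,0.03,0,0,0,0],[0.9,0,0,0,0,0],[0.9,0,0,0,0,0],[0.9,0,0,0,0,0],[0.57,0,0,0,0,0],[0,0,0.5,0,0,0],[0,0,0.9,0,0,0],[0,0,0.9,0,0,0],[0,0,0.9,0,0,0],[0,0,0.6,0,0,0],[0,0,0,0,0,0],[0,0,0,0,0,0]])

```text
time_s: 24.85
tcp_pos: [0.5598, -0.2079, 0.0661]
orientation: [-3.141, -0.0, 1.749]
force: [-0.0, 1.4, 0.3]
grip_width: 0.026
```

```bash
python3 - <<'E'
from h import *
P=bot.camera_params('wrist');a=bot.get_image('wrist'); s=bot.state();print(s['tcp_pos'],s['orientation'],s['force'],s['grip_width'])
b=bot.get_image('scene')[170:280,220:330]
c=bot.get_image('top')[150:270,310:430]
cv2.imwrite('pics/c10.png',np.hstack([a[80:360,180:460],cv2.resize(b,(260,280),interpolation=cv2.INTER_CUBIC),cv2.resize(c,(260,280),interpolation=cv2.INTER_CUBIC)]))
E
```

```text
[ 0.56062324 -0.20824318  0.06730762] [3.14061370e+00 8.51865064e-04 1.74911225e+00] [ 0.49268103 -0.31819597  0.04517016] 0.02652275602492163
```

Emit:
drive_tool(steps=[[0.05,-0.01,0,0,0,0],[0,0,0.3,0,0,0],[0,0,0.3,0,0,0],[0,0,0.1,0,0,0],[0,0,0,0,0,0],[0,0,0,0,0,0]])

```text
time_s: 25.6
tcp_pos: [0.5594, -0.2063, 0.0453]
orientation: [-3.141, -0.0, 1.749]
force: [-0.2, -0.2, -0.2]
grip_width: 0.0264
```

Emit:
drive_tool(steps=[[0,0,0.06,0,0,0],[0,0,0.06,0,0,0],[0,0,0,0,0,0]])

```text
time_s: 25.9
tcp_pos: [0.5594, -0.2063, 0.0418]
orientation: [-3.141, -0.0, 1.749]
force: [0.4, -0.1, -0.5]
grip_width: 0.0265
```

Emit:
drive_tool(steps=[[0,0,0.06,0,0,0],[0,0,0.06,0,0,0],[0,0,0,0,0,0]])

```text
time_s: 26.2
tcp_pos: [0.5593, -0.2062, 0.038]
orientation: [-3.141, -0.0, 1.749]
force: [-0.1, 0.2, -0.1]
grip_width: 0.0263
```

Emit:
drive_tool(steps=[[0,0,0.06,0,0,0],[0,0,0.06,0,0,0],[0,0,0,0,0,0]])

```text
time_s: 26.5
tcp_pos: [0.5592, -0.2062, 0.0344]
orientation: [-3.141, -0.0, 1.749]
force: [0.9, 0.1, -0.6]
grip_width: 0.0261
```

Emit:
drive_tool(steps=[[0,0,0.06,0,0,0],[0,0,0.06,0,0,0],[0,0,0,0,0,0]])

```text
time_s: 26.8
tcp_pos: [0.5593, -0.2062, 0.0308]
orientation: [-3.141, -0.0, 1.749]
force: [0.1, -0.3, -0.7]
grip_width: 0.0264
```

Emit:
drive_tool(steps=[[0,0,0.06,0,0,0],[0,0,0.04,0,0,0],[0,0,0,0,0,0]])

```text
time_s: 27.1
tcp_pos: [0.5593, -0.2062, 0.0279]
orientation: [-3.141, -0.0, 1.749]
force: [0.0, 0.4, -0.6]
grip_width: 0.0262
```

Emit:
drive_tool(steps=[[0,0,0.05,0,0,0],[0,0,0.03,0,0,0],[0,0,0,0,0,0]])

```text
time_s: 27.4
tcp_pos: [0.5593, -0.2062, 0.0256]
orientation: [-3.141, -0.0, 1.749]
force: [-0.4, 0.3, 0.4]
grip_width: 0.0259
```

Emit:
drive_tool(steps=[[0,0,0.04,0,0,0],[0,0,0,0,0,0]])

```text
time_s: 27.6
tcp_pos: [0.5594, -0.2062, 0.0244]
orientation: [-3.141, -0.0, 1.749]
force: [-0.8, 0.1, -0.6]
grip_width: 0.0266
```

Emit:
drive_tool(steps=[[0,0,0.04,0,0,0],[0,0,0,0,0,0]])

```text
time_s: 27.8
tcp_pos: [0.5594, -0.2063, 0.0232]
orientation: [-3.141, -0.0, 1.749]
force: [-0.6, -0.6, -1.1]
grip_width: 0.0262
```

Emit:
drive_tool(steps=[[0,0,0.04,0,0,0],[0,0,0,0,0,0]])

```text
time_s: 28.0
tcp_pos: [0.5594, -0.2062, 0.022]
orientation: [-3.141, -0.0, 1.749]
force: [-0.4, 0.9, -0.3]
grip_width: 0.0261
```

Emit:
drive_tool(steps=[[0,0,0.03,0,0,0],[0,0,0,0,0,0]])

```text
time_s: 28.2
tcp_pos: [0.5594, -0.2063, 0.0211]
orientation: [-3.141, -0.0, 1.749]
force: [0.5, -0.7, -0.9]
grip_width: 0.0258
```

Emit:
drive_tool(steps=[[0,0,0.03,0,0,0],[0,0,0,0,0,0]])

```text
time_s: 28.4
tcp_pos: [0.5594, -0.2063, 0.0203]
orientation: [-3.141, -0.0, 1.749]
force: [-0.4, -0.6, -0.1]
grip_width: 0.026
```

Emit:
drive_tool(steps=[[0,0,0.03,0,0,0],[0,0,0,0,0,0]])

```text
time_s: 28.6
tcp_pos: [0.5597, -0.2064, 0.0198]
orientation: [3.141, 0.0, 1.749]
force: [-0.7, -0.2, 1.6]
grip_width: 0.0262
```

Emit:
drive_tool(steps=[[0,0,0.03,0,0,0],[0,0,0,0,0,0]])

```text
time_s: 28.8
tcp_pos: [0.5599, -0.2066, 0.0197]
orientation: [3.141, 0.001, 1.749]
force: [-1.8, 0.4, 5.1]
grip_width: 0.0264
```

Emit:
drive_tool(steps=[[0,0,0.03,0,0,0],[0,0,0,0,0,0]])

```text
time_s: 29.0
tcp_pos: [0.5603, -0.2067, 0.0195]
orientation: [3.14, 0.001, 1.749]
force: [-2.7, 1.1, 8.5]
grip_width: 0.026
```

Contact at TCP 0.0198, close to the predicted 0.021 for the floor. Easing off slightly and checking by picture before letting go.

Emit:
drive_tool(steps=[[0,0,-0.03,0,0,0],[0,0,0,0,0,0],[0,0,0,0,0,0]])

```text
time_s: 29.3
tcp_pos: [0.5602, -0.2066, 0.0195]
orientation: [3.14, 0.001, 1.749]
force: [-1.0, -0.0, 5.3]
grip_width: 0.0262
```

```bash
python3 - <<'E'
from h import *
P=bot.camera_params('wrist');a=bot.get_image('wrist'); s=bot.state();print(s['tcp_pos'],s['force'])
b=bot.get_image('scene')[170:280,220:330]; c=bot.get_image('top')[150:270,310:430]
cv2.imwrite('pics/c11.png',np.hstack([a[80:360,180:460],cv2.resize(b,(280,280),interpolation=cv2.INTER_CUBIC),cv2.resize(c,(240,280),interpolation=cv2.INTER_CUBIC)]))
print(proj('scene',[[.56,-.2065,.07],[.56,-.2065,.09],[.5503,-.1577,.07],[.5693,-.256,.07]])-[220,170])
E
```

```text
[ 0.56017862 -0.20658023  0.01951846] [-0.29464759 -0.44444079  5.92567177]
[[48.80161983 66.77302601]
 [47.83657749 62.94688036]
 [61.28706508 55.31546785]
 [35.44121112 78.80142936]]
```

View pics/c11.png

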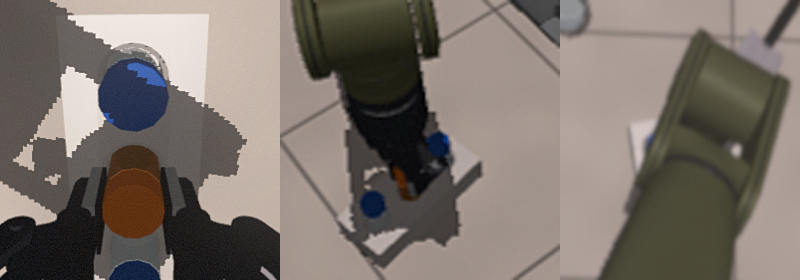

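Before release: the orange cap lies at the predicted spot in the scene view (48,65 against 48.8,66.8). Its apparent width of about 62 px in the wrist view gives a top at about 65 mm, so it stands on the floor and not on the rim. Releasing.

Emit:
drive_tool(steps=[[0,0,-0.03,0,0,0],[0,0,0,0,0,0],[0,0,0,0,0,0]])

```text
time_s: 29.75
tcp_pos: [0.5598, -0.2064, 0.0196]
orientation: [3.141, 0.0, 1.749]
force: [0.6, 0.0, 2.5]
grip_width: 0.026
```

Emit:
drive_tool(steps=[[0,0,0,0,0,0],[0,0,0,0,0,0],[0,0,0,0,0,0],[0,0,0,0,0,0],[0,0,0,0,0,0],[0,0,0,0,0,0]], jaw=100)

```text
time_s: 30.35
tcp_pos: [0.5594, -0.2063, 0.0194]
orientation: [-3.141, -0.0, 1.749]
force: [0.3, -0.1, 0.1]
grip_width: 0.0517
```

Emit:
drive_tool(steps=[[0,0,-0.2,0,0,0],[0,0,-0.5,0,0,0],[0,0,-0.8,0,0,0],[0,0,-1,0,0,0],[0,0,-1,0,0,0],[0,0,-1,0,0,0],[0,0,-0.9,0,0,0],[-0.8,0,0,0,0,0],[-0.9,0,0,0,0,0],[-0.9,0,0,0,0,0],[0,0,0,0,0,0],[0,0,0,0,0,0]])

```text
time_s: 31.55
tcp_pos: [0.5734, -0.2833, 0.1825]
orientation: [3.141, 0.0, 1.748]
force: [0.2, -0.1, 0.8]
grip_width: 0.0518
```

```bash
python3 - <<'E'
from h import *
P=bot.camera_params('wrist');a=bot.get_image('wrist'); s=bot.state();print(s['tcp_pos'],s['force'],s['grip_width'])
cv2.imwrite('pics/w12.png',a)
h=cv2.cvtColor(a,cv2.COLOR_BGR2HSV)
for k,lo,hi in(('o',4,20),('b',100,130),('g',40,85)):
    m=((h[...,0]>lo)&(h[...,0]<hi)&(h[...,1]>130)&(h[...,2]>40)).astype(np.uint8)
    n,l,st,c=cv2.connectedComponentsWithStats(m)
    for i in range(1,n):
        if st[i,4]>150 and 230<st[i,0]<400: print(k,st[i],onz('wrist',c[i],.066,P).round(4), 322.7*.027/st[i,2])
print(proj('wrist',[.56,-.2065,.066],P))
E
```

```text
[ 0.5733434  -0.28274449  0.18229005] [-0.27662939 -1.63302448 -0.79886825] 0.0519818543183054
o [299  81  32  33 810] [ 0.5598 -0.2063  0.066 ] 0.272278125
b [298  15  32  36 896] [ 0.5503 -0.1576  0.066 ] 0.272278125
b [300 144  18  21 167] [ 0.5616 -0.254   0.066 ] 0.48405
[[314.33806286  97.23029306]]
```

```bash
python3 -c "
from cell import bot
s=bot.state();print(s['time_s'],s['force']);print(bot.job_done())"
```

```text
31.6 [-0.27662939 -1.63302448 -0.79886825]
the job is handed in; nothing more can be done
None
```

The orange-capped vial now stands released in the rack's formerly empty hole. I handed the job in at 31.6 s, and the system gave no verdict.

- **Press:** I lowered onto the red tab until the force rose off the steady 3 N and the stop was felt. I then leaned on it for about 1.1 s, ending at 13.5 N (at most 14 N in any reading), and let go.
- **Vial:** I gripped it above the block, lifted it clear, and lowered it into the hole until the floor was felt. The peak reading was about 9 N, eased to 2.5 N before I opened the fingers.

**Last checks:**
- The cap measured at (0.5598, -0.2063), within 0.5 mm of the hole's measured centre.
- It looks the same size as the blue cap beside it, so it is seated at the same depth.
- The spare in clear view had not moved. The other was partly hidden, so its reading is unreliable, but it was nowhere near the fingers.
- The arm ended clear of everything, about 0.18 m up.

**Disagreements and failures:**
- The fingertips made contact roughly 20–27 mm above the reported TCP height. I therefore found the stop, the block and the hole floor by feel.
- While feeling for the block's top I pressed it to about 32 N in total, more than intended but below the 40 N limit.
- The first height fit of the cap was inconclusive and I did not use it.
- The final picture could not be viewed because the viewer's limit was reached, so the last check is numeric only.

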